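Ready the paint caddy and hold it up

TASK

Hang the orange jar-lid wrench by its ring on the steel peg of the paint caddy, so that it lies flat on the round wooden seat, and let go of it. Then take the caddy by its dark grip bar, lift it level, with the three paint jars and the wrench on it, until its underside is at least 10 cm above the bench, and hold it there steady and level for two seconds; finish still holding it up, with nothing else carrying it. Leave the other things on the bench where they are.

Things in the scene. Friction and masses are not known exactly. Their poses are not given: they have to be found in the camera images.
- wrench_eye (a point): Centre of the ring of the orange jar-lid wrench, half-way up its 10 mm thickness: a flat ring of 48 mm outer and 28 mm inner diameter with a straight handle. It starts lying flat on the bench. Its x axis points from the ring along the handle, z up through the ring. Wrench weighs about 50 g.
- wrench_handle (a point): Place to grip the wrench: on the middle line of its handle, 58 mm from the ring's centre along the x axis, half-way up (5 mm above the bench at the start). The handle is 16 mm wide, 10 mm thick, straight-sided and ends 103 mm from the ring's centre.
- lid_wrench: The whole orange wrench; origin at the centre of the ring's underside, axes as for wrench_eye.
- caddy: Small wooden paint caddy, loose, 112 x 250 mm, 162 mm high, about 0.4 kg empty; origin at the centre of its underside, z up. Local y runs along its length: the peg with its round seat is at the +y end, the rack of three jars at the -y end, and the grip bar crosses above the middle along local x.
- caddy_grip (a point): Centre of the dark wooden grip bar, 150 mm above the caddy's underside: the bar is 104 mm long along the caddy's x, 18 mm wide along its y and 24 mm high, carried by two 10 mm steel uprights 44 mm either side of the middle.
- caddy_peg (a point): On the axis of the upright steel peg, 5 mm above its round seat: this is where the ring's centre lies when the wrench hangs centred. It is 85 mm from the caddy's middle along +y and 50 mm above the caddy's underside. The peg is 12 mm thick with a tapered tip and stands 31 mm above the seat; the seat is a wooden disc of 64 mm diameter, 45 mm above the caddy's underside, and the wrench lies flat on it in any direction.
- paint0: Paint jar with red body and black cap, 26 mm wide, 34 mm high, standing loose in its pocket of the rack; origin at the centre of its underside.
- paint1: Paint jar with blue body and white cap, 26 mm wide, 34 mm high, standing loose in its pocket of the rack; origin at the centre of its underside.
- paint2: Paint jar with olive-yellow body and white cap, 26 mm wide, 34 mm high, standing loose in its pocket of the rack; origin at the centre of its underside.
- pocket0 (a point): Centre of the floor of the pocket of jar paint0, 13 mm above the caddy's underside; pocket 32 to 35 mm wide, walls 20 mm high.
- pocket1 (a point): Centre of the floor of the pocket of jar paint1, 13 mm above the caddy's underside; pocket 32 to 35 mm wide, walls 20 mm high.
- pocket2 (a point): Centre of the floor of the pocket of jar paint2, 13 mm above the caddy's underside; pocket 32 to 35 mm wide, walls 20 mm high.
- lid_white: Bystander: white round cap, 45 mm wide, 14 mm high; to be left alone.
- match_box: Bystander: red matchbox, 35 x 52 x 14 mm; to be left alone.
- sand_block: Bystander: brown sanding block, 34 x 62 x 18 mm; to be left alone.
- tape_roll: Bystander: roll of masking tape, 80 mm wide, 19 mm high; to be left alone.
- bench_vice: Fixed: small blue bench vice beyond the caddy, screwed to the bench.
- controller: Fixed: green power controller box with a red knob, left of the vice.

How it is judged:
On the way, in this order (a step that is already met when the one before it is completed fails the run):
1. the wrench hangs on the peg, flat on its seat and let go, while the caddy stands on the bench (distance between wrench_eye and caddy_peg below 0.012 m and angle between the z axis of lid_wrench and the z axis of caddy, either way round below 0.15 rad and distance between paint0 and pocket0 below 0.015 m and distance between paint1 and pocket1 below 0.015 m and distance between paint2 and pocket2 below 0.015 m and contact force between lid_wrench and the fingers below 0.1 N and height (world z) of caddy below 0.01 m), for 0.3 s.
2. the caddy is held by the fingers, level and steady, 9 cm or more above the bench, wrench and jars on it (distance between wrench_eye and caddy_peg below 0.012 m and angle between the z axis of lid_wrench and the z axis of caddy, either way round below 0.15 rad and distance between paint0 and pocket0 below 0.015 m and distance between paint1 and pocket1 below 0.015 m and distance between paint2 and pocket2 below 0.015 m and contact force between lid_wrench and the fingers below 0.1 N and height (world z) of caddy above 0.09 m and angle between caddy's own z axis and vertical below 0.12 rad and linear speed of caddy below 0.03 m/s and angular speed of caddy below 0.2 rad/s and contact force between caddy and the fingers above 2 N and contact force between caddy and tape_roll below 0.3 N and contact force between caddy and bench_vice below 0.3 N and contact force between caddy and controller below 0.3 N), for 1.5 s.
At the end, for the whole second after the job is handed in: The fingers alone hold the caddy: base over 9 cm above the bench, tilt under 0.12 rad, slower than 3 cm/s and 0.2 rad/s. The wrench, untouched, lies round the peg within 12 mm of its seated point and 0.15 rad of flat; each jar is within 15 mm of its pocket floor's centre (all of step 2); the arm keeps its last pose, push and grip.
It fails at once if the caddy is tipped by more than 0.3 rad (angle between caddy's own z axis and vertical above 0.3 rad).
It fails at once if the lid_white is moved by more than 3 cm (distance of lid_white from where it was at the start of the episode above 0.03 m).
It fails at once if the match_box is moved by more than 3 cm (distance of match_box from where it was at the start of the episode above 0.03 m).
It fails at once if the sand_block is moved by more than 3 cm (distance of sand_block from where it was at the start of the episode above 0.03 m).
It fails at once if the tape_roll is moved by more than 3 cm (distance of tape_roll from where it was at the start of the episode above 0.03 m).
It also fails if it takes over 56 s, if anything falls off the work surface, if the arm or the gripper's body presses on something with over 40 N, if the wrist force passes 120 N, or if a joint passes its speed limit or range.

ROBOT

A 6-joint arm with a two-finger parallel gripper is mounted at the origin on a cart in front of the work surface, level with it; the furniture and walls round the work are solid. World frame = base frame: x ahead of the robot, y to its left, z up, the work surface at z = 0. Lengths are in m, angles in rad, forces in N, time in s.
With the tool pointing down it reaches from about 0.275 to 0.825 m from the base axis. Payload 4.9 kg.
Tool frame: the origin (TCP) lies midway between the tips of the shut fingers; the grasp point (between the pads) lies 19 mm behind it (grip_point_offset is the distance from the TCP to the grasp point, in m); z points along the fingers, x is the direction in which the jaws open and shut, and the axes are right-handed (so a half turn about z gives the same grasp; the last joint's range is limited). The gripper opens to 85 mm and grips with 20 to 120 N. Pads are 22 mm wide; open, the fingers measure 114 mm over their backs; the gripper's body (76 mm by 85 mm) begins 54 mm behind the grasp point. The pads swing forward as they close: fully open they stand 13 mm farther back than shut.
Start: joints at [1.046, 0.326, -0.193, 1.052, 0, 1.437], TCP at [0.21, 0.509, 0.231] pointing down, gripper open.
Joint ranges: [-2.65, 2.65], [-0.97, 1.79], [-1.3, 1.35], [-1.93, 2.1], [-1.47, 1.37], [-3.14, 3.14]. Speed limits (rad/s): [2.57, 2.57, 3.14, 3.14, 3.14, 3.14].

INTERFACE

Orientations are given as a rotation vector (axis times angle).
In Python, from cell import * gives the robot as it stands. Calls block until the motion is done:
- movep(position, orientation): joint-space move of the TCP to a pose.
- move_l(position, velocity=0.15, rot=None, until_force=None): straight line of the TCP; rot=None keeps the orientation; velocity is the mean speed in m/s. With until_force (N) it stops when the force on the tool has changed by that much, and returns True; else False.
- set_joints(angles): joint-space move.
- let_go() and grab(newtons=None): open the fingers fully, or close them until they stop; newtons is the grip in N (None keeps the last).
- sleep(seconds).
- ik(position, orientation): joint angles nearest the present ones, or None.
- get_state(): the state.
- grab_frame(name): name is "scene" or "side" or "wrist"; returns a dict with "img" (420x560x3 uint8, red, green, blue), "fx", "fy", "cx", "cy" (pixels), "cam_to_world" (4x4, takes a point from camera to world coordinates); the wrist camera has in their place "T_tool_cam" (4x4, takes a point from camera to tool coordinates, whose origin is the TCP and whose axes are the tool frame's). Camera axes: x right, y down, z forward; pixel columns grow to the right and rows downward; lengths in m; the calibration is good to about 2 mm. A picture is of the moment at which its call begins: read the wrist's pose just before it. There is no depth.
A pose or a line that the arm cannot do raises MotionError and nothing moves.
- sign_off(): hands the job in, once; it reports no verdict.
Trained networks look in the newest picture that a camera, given by its name, has taken for a name from the list of things; names that differ only in an ending like _2 or _b are one class to them, and where a whole thing is asked for, a point or a joint stands for the part that bears it (a point fixed in the world has none). Each returns a list of dicts, best first, with "score" (0 to 1); they miss things now and then, are a little off and sometimes report something else, mostly with a low value. They report only what shows in the picture. A call takes as long as a camera call.
- spot_in(camera, name): "centre" ([column, row] in pixels, amid what is visible of it).
- silhouettes(camera, name): "mask" (420x560 bool, what is visible of it) and "centre" ([column, row] in pixels, amid what is visible of it).
- tip_of(camera, name): "centre" ([column, row] in pixels: a listed point, or the origin of a listed thing).
The state is a dict: "clock": time; "q": joint angles; "joint_velocities": joint speeds; "tau": joint torques, N m; "position": TCP position; "eef_rot": TCP orientation; "contact_force": force on the tool from outside, world axes, zero at the start; "wrist_torque": the same for the moment, N m; "finger_gap": opening from 0.0 (shut) to 1.0 (fully open).
Only numpy, scipy, OpenCV 4.12 (cv2) and the standard library are available. Lean on these libraries where they do the work, as an engineer would, in place of code of your own. Each camera call takes 0.05 s, during which the arm holds its last target. There are 200 camera calls.

## Working session

There is one attempt and no reset: what is moved stays moved. The work goes in short steps, each a Python script; the robot and the scene stay as the last script left them, time stands still between calls to the robot, and variables do not carry over. Pictures are saved under pics/ and viewed, on a budget of 10 in all, crops included, one or two more only if the job needs it, and the job is handed in when it is done.

```bash
mkdir -p pics
cat > h.py <<'E'
from cell import *
import numpy as np, cv2
from scipy.spatial.transform import Rotation as R
def cam(name):
    s=get_state(); f=grab_frame(name)
    if name=="wrist":
        T=np.eye(4); T[:3,:3]=R.from_rotvec(s["eef_rot"]).as_matrix(); T[:3,3]=s["position"]
        f["cam_to_world"]=T@np.array(f["T_tool_cam"])
    return f
def ray(f,px):
    T=np.array(f["cam_to_world"]); d=T[:3,:3]@np.array([(px[0]-f["cx"])/f["fx"],(px[1]-f["cy"])/f["fy"],1])
    return T[:3,3],d
def onz(f,px,z):
    o,d=ray(f,px); return o+d*(z-o[2])/d[2]
def save(f,n): cv2.imwrite("pics/"+n,cv2.cvtColor(f["img"],cv2.COLOR_RGB2BGR))
def down(yaw): # tool z down, tool x at angle yaw in world
    c,s=np.cos(yaw),np.sin(yaw)
    return R.from_matrix(np.array([[c,s,0],[s,-c,0],[0,0,-1]])).as_rotvec()
E
python3 - <<'E'
from h import *
Z=dict(wrench_eye=.005,wrench_handle=.005,caddy_grip=.15,caddy_peg=.05,caddy=0,pocket0=.013,pocket1=.013,pocket2=.013,tape_roll=0,lid_white=0,match_box=0,sand_block=0,bench_vice=0)
I=[]
for c in ("scene","side"):
    f=cam(c); I.append(f); save(f,c+"0.png")
    print(c,np.round(f["cam_to_world"][:3],3).tolist() if hasattr(f["cam_to_world"],'tolist') else f["cam_to_world"])
    for n,z in Z.items():
        try: r=tip_of(c,n)[:2]
        except Exception as e: print(n,e); continue
        for d in r: print(n,round(d["score"],2),np.round(d["centre"]),np.round(onz(f,d["centre"],z),3))
print(get_state())
E
python3 -c "
import cv2,numpy as np
a=[cv2.imread(f'pics/{c}0.png') for c in('scene','side')];cv2.imwrite('pics/both.png',cv2.resize(np.vstack(a),None,fx=.71,fy=.71))"
```

```text
scene [[-0.874, -0.398, 0.278, 0.187], [-0.485, 0.724, -0.49, 0.607], [-0.006, -0.563, -0.826, 1.069]]
wrench_eye 0.69 [256. 300.] [0.469 0.251 0.005]
wrench_handle 0.8 [268. 315.] [0.42  0.272 0.005]
caddy_grip 0.79 [329. 164.] [ 0.459 -0.155  0.15 ]
caddy_peg 0.71 [307. 205.] [ 0.477 -0.063  0.05 ]
caddy 0.74 [325. 197.] [ 0.456 -0.152  0.   ]
pocket0 0.97 [327. 171.] [ 0.491 -0.24   0.013]
pocket0 0.79 [338. 175.] [ 0.454 -0.24   0.013]
pocket1 0.97 [327. 171.] [ 0.491 -0.24   0.013]
pocket1 0.79 [338. 175.] [ 0.454 -0.24   0.013]
pocket2 0.97 [327. 171.] [ 0.491 -0.24   0.013]
pocket2 0.79 [338. 175.] [ 0.454 -0.24   0.013]
tape_roll 0.56 [308. 140.] [ 0.614 -0.345  0.   ]
lid_white 0.66 [323. 199.] [ 0.458 -0.141  0.   ]
lid_white 0.58 [222. 370.] [0.448 0.447 0.   ]
match_box 0.74 [249. 383.] [0.375 0.442 0.   ]
sand_block 0.78 [320. 254.] [0.38 0.04 0.  ]
bench_vice 0.57 [307. 141.] [ 0.617 -0.342  0.   ]
side [[-0.944, -0.174, 0.28, 0.146], [-0.329, 0.491, -0.807, 1.165], [0.003, -0.854, -0.521, 0.823]]
wrench_eye 0.72 [281. 279.] [0.464 0.254 0.005]
wrench_handle 0.56 [326. 
[... 867 characters left out ...]
20. 200.] [ 0.479 -0.245  0.   ]
{'clock': 1.4, 'q': array([ 1.04580821e+00,  3.26206427e-01, -1.92627258e-01,  1.05203353e+00,
       -1.43065037e-05,  1.43660605e+00]), 'joint_velocities': array([ 0.00054354,  0.00016471, -0.0005095 ,  0.00082367,  0.00068597,
        0.00010986]), 'tau': array([ 2.33130457e-03, -4.43325019e+01,  2.62751824e+01,  1.17492640e-03,
        8.72227065e-05,  1.21607226e-06]), 'position': array([0.20949123, 0.50852612, 0.23126697]), 'eef_rot': array([ 2.61044185e+00,  1.74783322e+00, -9.00908000e-05]), 'contact_force': array([-0.03284735, -1.00084157, -0.30749069]), 'wrist_torque': array([ 0.01239452, -0.00087882,  0.01525381]), 'finger_gap': 0.9982432869024198}
```

View pics/both.png

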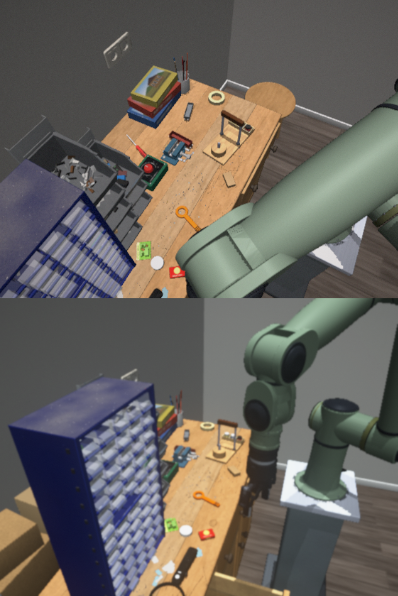

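The scene view shows the wrench near (0.466, 0.252) with its handle at about 156°. The caddy is near (0.465, -0.15) with its peg towards +y. Next I go above the wrench and look from close by.

Run:
```python
from h import *
yaw=np.deg2rad(66)
movep([.42,.27,.22],down(yaw))
f=cam("wrist"); save(f,"w1.png"); print(np.round(f["T_tool_cam"],3).tolist(),f["fx"])
for n in("wrench_eye","wrench_handle"):
    for d in tip_of("wrist",n)[:2]: print(n,round(d["score"],2),np.round(d["centre"]),np.round(onz(f,d["centre"],.005),4))
hsv=cv2.cvtColor(f["img"],cv2.COLOR_RGB2HSV)
for d in silhouettes("wrist","lid_wrench")[:1]:
    m=d["mask"]; ys,xs=np.nonzero(m); P=np.array([onz(f,p,.01)[:2] for p in zip(xs[::5],ys[::5])])
    c=P.mean(0); u=np.linalg.svd(P-c,full_matrices=False)[2][0]; 
    t=(P-c)@u; print("mask",len(xs),c,u,t.min(),t.max(),d["score"])
print(get_state()["q"],get_state()["clock"])
```

```text
[[1.0, -0.001, -0.001, -0.0], [0.001, 0.95, 0.313, -0.08], [0.0, -0.313, 0.95, -0.143], [0.0, 0.0, 0.0, 1.0]] 362.6319652593905
wrench_eye 0.84 [276. 226.] [0.4705 0.2473 0.005 ]
wrench_handle 0.69 [268. 176.] [0.4173 0.2622 0.005 ]
wrench_handle 0.58 [272. 226.] [0.4678 0.2437 0.005 ]
mask 2517 [0.43863267 0.25666591] [ 0.94482281 -0.32758183] -0.068877951417397 0.05793650220085483 0.65
[ 4.25523171e-01  2.41299872e-01 -3.39917256e-01  9.89501219e-01
  1.27251874e-04  8.42389662e-01] 2.8083
```

View pics/w1.png

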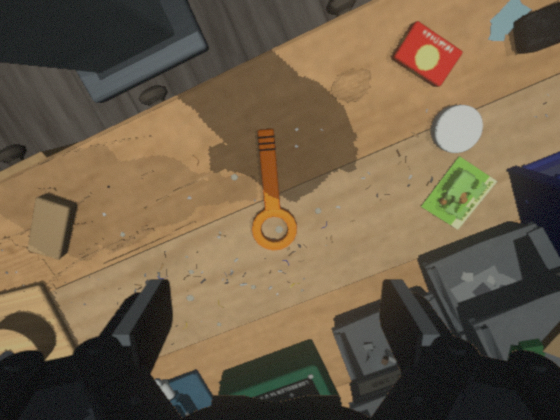

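Run:
```python
from h import *
yaw=np.deg2rad(70.9)
movep([.416,.2646,.08],down(yaw))
print(move_l([.416,.2646,.004],.08,until_force=8),get_state()["position"])
grab(40); s=get_state(); print(s["finger_gap"],s["position"],s["contact_force"])
move_l([.416,.2646,.16],.15)
print(get_state()["finger_gap"])
# eye at about (+0.055,-0.019) from TCP ; go short of peg in +y
movep([.415,.06,.17],down(yaw))
f=cam("wrist"); save(f,"w2.png")
for n,z in(("wrench_eye",.17),("caddy_peg",.05),("caddy_grip",.15),("caddy",0),("sand_block",0)):
    for d in tip_of("wrist",n)[:2]: print(n,round(d["score"],2),np.round(d["centre"]),np.round(onz(f,d["centre"],z),4))
print(get_state()["q"],get_state()["clock"])
```

```text
False [0.4164272  0.26478181 0.00442231]
0.16985298333247684 [0.41614798 0.26467636 0.00425166] [-1.21317981 -0.06085823  3.68030022]
0.17081120193887883
caddy_peg 0.89 [161. 312.] [ 0.4741 -0.0627  0.05  ]
caddy_grip 0.48 [158. 310.] [ 0.4218 -0.007   0.15  ]
caddy 0.71 [ 94. 294.] [ 0.4599 -0.145   0.    ]
sand_block 0.56 [233. 151.] [0.3738 0.0349 0.    ]
[-3.07572546e-02  1.44376335e-01 -6.04588256e-01  8.22077282e-01
  1.11132052e-04  3.00663826e-01] 7.4917
```

View pics/w2.png

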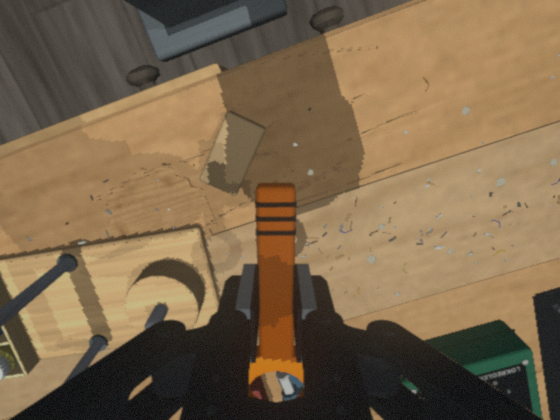

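The wrench is held, with its ring at about (276, 385). The peg and seat are at (158, 312), but the gripper partly hides them. I move forward for a clear view of the peg.

Run:
```python
from h import *
yaw=np.deg2rad(70.9)
movep([.485,.0,.22],down(yaw))
f=cam("wrist"); save(f,"w3.png"); s=get_state()
e=onz(f,(276,385),s["position"][2]+.006); print("eye rel",e-s["position"])
for n,z in(("caddy_peg",.05),("caddy_grip",.15),("caddy",0),("wrench_eye",.22)):
    for d in tip_of("wrist",n)[:2]: print(n,round(d["score"],2),np.round(d["centre"]),np.round(onz(f,d["centre"],z),4))
```

```text
eye rel [ 0.05059877 -0.01842466  0.006     ]
caddy_grip 0.75 [ 48. 260.] [ 0.4596 -0.1482  0.15  ]
caddy 0.63 [133. 196.] [ 0.4593 -0.1487  0.    ]
```

View pics/w3.png

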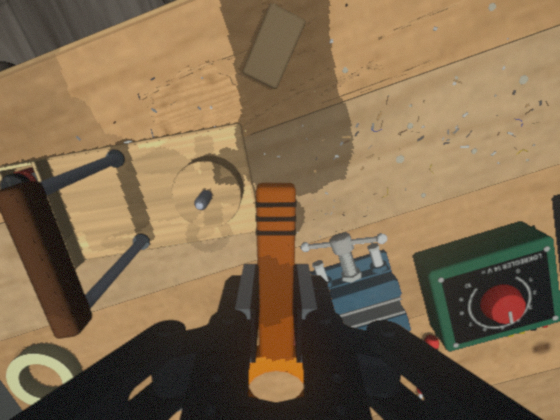

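Run:
```python
from h import *
f=cam("wrist")
g=lambda px,z: print(px,z,np.round(onz(f,px,z),4))
g((207.5,192.5),.045); g((201,206),.076); g((208,193),.045)
for p in((117,158),(142,240)): g(p,.012); g(p,.018)
a=onz(f,(117,158),.012);b=onz(f,(142,240),.012);d=b-a;print("sep",np.linalg.norm(d),"yaw",np.rad2deg(np.arctan2(d[1],d[0])))
for p,z in (((16,185),.162),((68,330),.162)): g(p,z)
im=cv2.cvtColor(f["img"],cv2.COLOR_RGB2BGR)
a=cv2.resize(im[140:245,150:260],None,fx=4,fy=4,interpolation=cv2.INTER_CUBIC); b=cv2.resize(im[150:350,0:160],None,fx=2.1,fy=2.1,interpolation=cv2.INTER_CUBIC)
cv2.imwrite("pics/crop.png",np.hstack([a,b[:420]]))
```

```text
(207.5, 192.5) 0.045 [ 0.4704 -0.0608  0.045 ]
(201, 206) 0.076 [ 0.4733 -0.0618  0.076 ]
(208, 193) 0.045 [ 0.4709 -0.0605  0.045 ]
(117, 158) 0.012 [ 0.4159 -0.1396  0.012 ]
(117, 158) 0.018 [ 0.4158 -0.1368  0.018 ]
(142, 240) 0.012 [ 0.502  -0.1542  0.012 ]
(142, 240) 0.018 [ 0.5004 -0.1511  0.018 ]
sep 0.0872659597893836 yaw -9.612031880553381
(16, 185) 0.162 [ 0.4079 -0.1299  0.162 ]
(68, 330) 0.162 [ 0.5038 -0.1502  0.162 ]
```

View pics/crop.png

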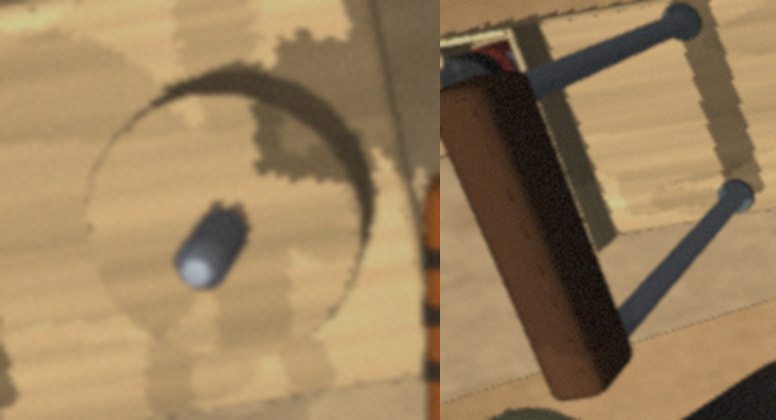

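Run:
```python
from h import *
yaw=np.deg2rad(70.9)
movep([.4190,-.0436,.14],down(yaw))
move_l([.4190,-.0436,.095],.1); sleep(.2)
print(get_state()["contact_force"])
r=move_l([.4190,-.0436,.0475],.04,until_force=3)
s=get_state();print(r,s["position"],s["contact_force"],s["finger_gap"])
for c in("side","scene"):
    f=cam(c);save(f,"p_"+c+".png")
    for n in("wrench_eye","caddy_peg"):
        for d in tip_of(c,n)[:2]: print(c,n,round(d["score"],2),np.round(d["centre"],1),np.round(onz(f,d["centre"],.05),4))
f=cam("wrist");save(f,"p_w.png")
ims=[cv2.imread("pics/p_%s.png"%c) for c in("side","scene","wrist"[0])]
a=cv2.resize(ims[0][150:290,250:390],(400,400)); b=cv2.resize(ims[1][130:270,240:380],(400,400))
cv2.imwrite("pics/p.png",np.hstack([a,b]))
```

```text
[ 0.54776608  0.07027841 -1.08410556]
True [ 0.41855473 -0.04344384  0.04862273] [-0.47447955 -0.44284531  4.74600407] 0.16895632180629955
side wrench_eye 0.69 [308.9 211.8] [ 0.473  -0.0645  0.05  ]
side wrench_eye 0.34 [309.2 213.9] [ 0.4682 -0.0516  0.05  ]
side caddy_peg 0.61 [310.6 211. ] [ 0.4689 -0.0716  0.05  ]
side caddy_peg 0.59 [319.9 174.6] [ 0.5113 -0.3562  0.05  ]
scene wrench_eye 0.51 [308.7 203.4] [ 0.4754 -0.0713  0.05  ]
```

View pics/p.png

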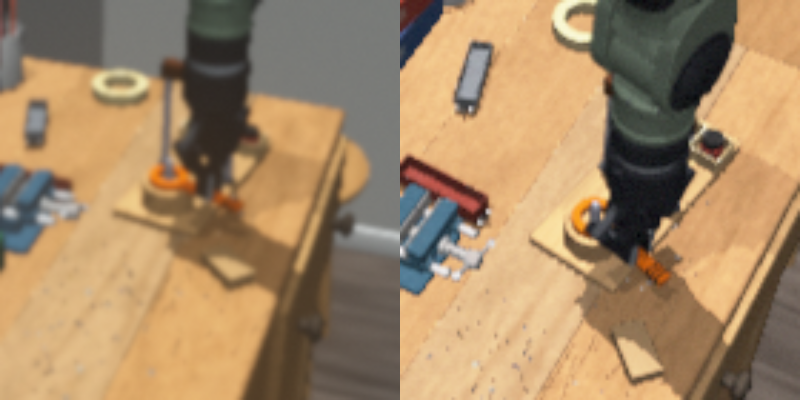

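Contact came at seat height (TCP 48.6 mm, expected 49), and both views show the ring round the peg. I release, back off straight up, and look at the bar from above.

Run:
```python
from h import *
yaw=np.deg2rad(70.9)
let_go(); sleep(.2)
move_l([.4186,-.0434,.28],.15); 
movep([.459,-.147,.30],down(np.deg2rad(80)))
sleep(.2)
f=cam("wrist");save(f,"g.png")
for n,z in(("caddy_peg",.05),("caddy_grip",.15),("wrench_eye",.05),("pocket0",.013)):
    for d in tip_of("wrist",n)[:3]: print(n,round(d["score"],2),np.round(d["centre"]),np.round(onz(f,d["centre"],z),4))
print(get_state()["clock"],get_state()["q"])
```

```text
caddy_peg 0.91 [350. 171.] [ 0.4763 -0.0667  0.05  ]
wrench_eye 0.88 [354. 168.] [ 0.4738 -0.0623  0.05  ]
pocket0 0.94 [205. 196.] [ 0.4848 -0.2394  0.013 ]
pocket0 0.73 [204. 163.] [ 0.4453 -0.2319  0.013 ]
pocket0 0.72 [352. 169.] [ 0.4833 -0.0578  0.013 ]
14.6 [-4.62360567e-01  1.59433405e-01 -2.34947921e-01  1.17622138e+00
  1.21041703e-05 -2.88643331e-01]
```

View pics/g.png

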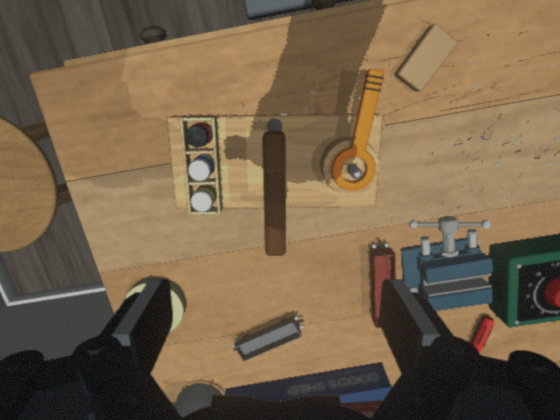

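The picture shows the wrench flat round the peg at (354, 168), all three jars in the rack, and the bar running from (274, 131) to (276, 255), in line with the jaws. I grasp it and lift.

Run:
```python
from h import *
f=cam("wrist")
a,b=onz(f,(274,131),.162),onz(f,(276,255),.15); c=onz(f,(275,188),.162)
print(a,b,c,(a+b)/2)
m=(a+b)/2; m=np.array([np.clip(m[0],.455,.464),np.clip(m[1],-.151,-.143)])
o=down(np.deg2rad(80))
movep([*m,.22],o)
print(move_l([*m,.131],.08,until_force=6),get_state()["position"])
grab(90); s=get_state(); print(s["finger_gap"],s["contact_force"],s["position"])
z=s["position"][2]
move_l([*s["position"][:2],z+.02],.04); sleep(.2)
s=get_state(); print(s["finger_gap"],s["contact_force"],s["wrist_torque"])
f=cam("side");save(f,"l_side.png")
move_l([*s["position"][:2],z+.125],.06); sleep(.5)
s=get_state(); print(s["finger_gap"],s["contact_force"],s["wrist_torque"],s["position"],s["clock"])
I=[]
for k in("side","scene","wrist"): f=cam(k);save(f,"l_%s.png"%k);I.append(cv2.imread("pics/l_%s.png"%k))
for n in("caddy_peg","wrench_eye"):
    for d in tip_of("wrist",n)[:1]: print(n,d["score"],onz(f,d["centre"],.175))
a=cv2.resize(I[0][110:250,250:390],(300,300));b=cv2.resize(I[1][90:230,240:380],(300,300))
cv2.imwrite("pics/l.png",np.hstack([np.vstack([a,b]),cv2.resize(I[2],(500,375))[:].copy() if 0 else cv2.copyMakeBorder(cv2.resize(I[2],(500,375)),0,225,0,0,cv2.BORDER_CONSTANT)]))
```

```text
[ 0.4084645 -0.1397686  0.162    ] [ 0.51623456 -0.15723677  0.15      ] [ 0.45264659 -0.14683238  0.162     ] [ 0.46234953 -0.14850269  0.156     ]
False [ 0.46277892 -0.1486931   0.13150371]
0.1963606583432095 [1.23900525 0.86903352 2.52722262] [ 0.46266614 -0.14830458  0.13123923]
0.1945261608320557 [ 0.79735335  0.1576153  -5.79461754] [ 0.10822979 -0.02432882 -0.00514124]
0.1975341252911977 [ 0.05029596  0.09531277 -6.19200372] [ 0.09731521 -0.06524619 -0.00603414] [ 0.46245298 -0.14821142  0.25622958] 20.2667
caddy_peg 0.6 [ 0.47555166 -0.06592889  0.175     ]
```

View pics/l.png

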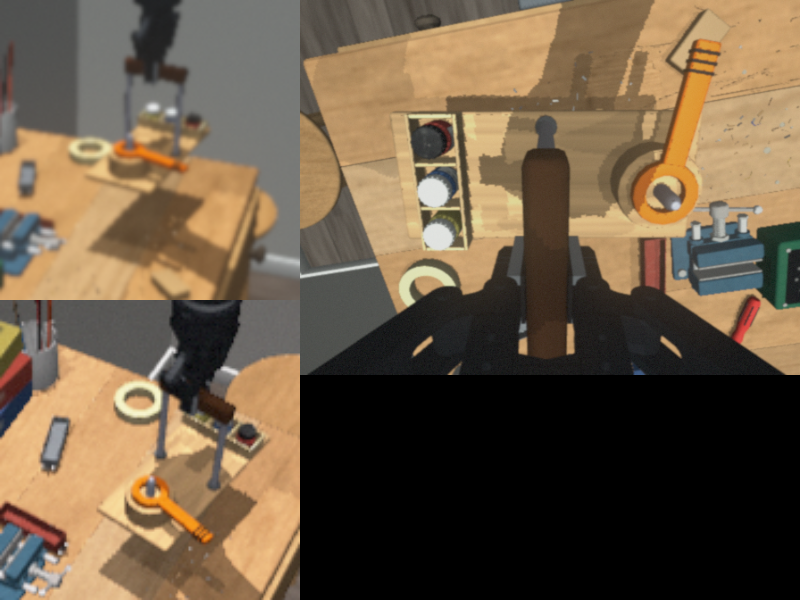

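The views show the caddy clear of the bench, the ring round the peg at (665, 200) and the jars in the rack. For a level caddy I predict the plate's near and far edges at rows 122 and 265, and see about 125 and 265, so the tilt is under about 0.02 rad. I hold it and hand in.

Run:
```python
from h import *
sleep(2.5); s=get_state(); print(s["finger_gap"],s["position"],s["contact_force"],s["wrist_torque"],s["clock"])
f=cam("wrist"); I=cv2.cvtColor(f["img"],cv2.COLOR_RGB2BGR)
print("mean diff from earlier",np.abs(I.astype(int)-cv2.imread("pics/l_wrist.png")).mean())
sign_off()
```

```text
0.19689812475829815 [ 0.46244549 -0.14820694  0.25623289] [-0.3294129  -0.46180726 -6.23703616] [-0.01531092 -0.02908189 -0.02553267] 23.0167
mean diff from earlier 2.163142006802721
the job is handed in; nothing more can be done
```

I hung the wrench on the caddy's peg and let go, then lifted the caddy by its bar to about 12.5 cm above the bench. It was held there for about 3 s and handed in at 23 s of the 56 s allowed; the hand-in reports no verdict.

**Wrench:** it touched down at the expected seat height (TCP 48.6 mm, 49 mm expected). Pictures before and after the lift show it flat, with the ring round the peg.

**Caddy:** the edges of its plate in the wrist picture put the tilt under about 0.02 rad. The tool carried a steady 6 N, and the finger opening and TCP did not change during the hold.

**Jars and other things:** all three jars show in the rack after the lift. I did not measure how far they are from their pocket centres, or whether the bystanders shifted, though the arm never worked close to those.

**Checks that disagreed or failed:**
- **Detectors:** they missed the wrench ring in the last wrist view, and some earlier readings were 1–2 cm off. There I relied on the pictures and contact heights instead.
- **Steadiness:** the last wrist picture differed from the one before by 2.2 grey levels on average. I took that as image noise and did not view it.

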